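# Pin a stack of sandal soles on the trimming jig

## Task

Take the orange-handled register pin out of its rack, swing the top sole into line, and gently push the pin down through the toe holes of both soles into the socket of the jig, until its collar sits flush on the top sole; then let go. The lower sole lies askew and hidden, so feel for its hole rather than force it, and leave everything else where it is.

Things in the scene. Friction and masses are not known exactly. Their poses are not given: they have to be found in the camera images.
- jig: Fixed low jig: green-painted block 270 (x) x 110 (y) x 34 mm high, 326 mm long with its end clamps. Origin: centre of its underside; z up, +x from heel end to toe end. Heel post at x = -75 mm, toe socket at x = +75 mm. Two soles lie stacked on it, heel holes over the post, and swing about it, rubbing on each other. Over 35 N of total press on the jig spoils the work
- socket (a point): Centre of the mouth of the toe socket, on the block's top face (34 mm above the table), covered by the soles. Round hole 11.5 mm across, straight down, 24 mm deep. Axes as the jig's
- heel_post (a point): Foot, on the block's top face, of the steel post (10 mm thick, 24 mm high) about which both soles swing. Axes as the jig's. Two brass pegs 7 mm high (jig x = +13, y = +-40.5 mm) limit only the LOWER sole, so that its toe hole stays within about 16 mm of the socket; the top sole passes over them
- sole_top: Upper sole: stiff, dark brown, foot shaped, 251 x 80 x 10 mm, about 130 g. Origin: centre of its heel hole, underside; +x to its toe. Starts swung up to 0.35 rad to either side of the jig's line. Right under it lies a tan sole of the same shape, holes and mass (not tracked), its toe hole up to 14 mm to either side of the socket: to be felt, or guessed from the rim that shows
- toe_hole (a point): Centre of the top sole's toe hole, on its upper face (54 mm above the table, flat on the stack). Hole 11.6 mm across, 150 mm from the heel hole, as the socket is from the heel post. Axes as the sole's
- rack: Fixed pale wooden rack, 150 (x) x 56 (y) x 45 mm high, with two upright through holes 14 mm wide at x = -37.5 and +37.5 mm in its frame; the pin stands loosely in one, the punch in the other. Origin: centre of its underside
- pin: Register pin, 120 g, round. Origin: centre of its tip (lower end); z up along it. Steel shank 10 mm thick, 38 mm long, nose bevelled (8.4 mm across at the tip, full size 3 mm up); steel collar 30 mm across at 38 to 42 mm; orange handle 24 mm across at 42 to 88 mm. In the rack the collar rests on the rack's top. Home, the collar lies on the top sole and the tip is 18 mm down the socket
- punch: a hole punch the same shape and size as the pin but with a dark brown handle; it shares the rack. Leave it alone. Origin at its tip
- hammer: hammer lying right of the rack, origin under the middle
- glue_tin: round dark tin 90 mm across, 90 mm high
- burnisher: wooden burnishing block 130 x 36 x 26 mm
- bobbin: wooden bobbin, 56 mm across, 45 mm high, upright
- carton: blue box 80 x 130 x 45 mm
- brush: hand brush lying near the robot
Mind the look-alikes: they are no part of the job. Leave any purple or white look-alike of the pin alone.

How it is judged:
By the outcome, as a careful person would: the job done as asked, in the order asked, and still so for the second after the job is handed in, with the robot touching nothing.
It also fails if it takes over 72 s, if anything falls off the work surface, if the arm or the gripper's body presses on something with over 40 N, if the wrist force passes 120 N, or if a joint passes its speed limit or range.

## Robot

A 6-joint arm with a two-finger parallel gripper is mounted at the origin on the work surface. World frame = base frame: x ahead of the robot, y to its left, z up, the work surface at z = 0. Lengths are in m, angles in degrees, forces in N, time in s.
With the tool pointing down it reaches from about 0.35 to 0.725 m from the base axis. Payload 4.3 kg.
Tool frame: the origin (TCP) lies midway between the tips of the shut fingers; the grasp point (between the pads) lies 19 mm behind it (robot.grip_depth is the distance from the TCP to the grasp point, in m); x points along the fingers, y is the direction in which the jaws open and shut, and the axes are right-handed (so a half turn about x gives the same grasp; the last joint's range is limited). The gripper opens to 85 mm and grips with 20 to 120 N. Pads are 22 mm wide; open, the fingers measure 114 mm over their backs; the gripper's body (76 mm by 85 mm) begins 54 mm behind the grasp point. The pads swing forward as they close: fully open they stand 13 mm farther back than shut.
Start: joints at [-79.658, 21.618, 4.641, 73.018, 0, 83.68], TCP at [0.165, -0.551, 0.231] pointing down, gripper open.
Joint ranges: [-156.06, 156.06], [-48.1, 94.91], [-58.44, 69.94], [-101.28, 121.22], [-78.64, 73.56], [-180, 180]. Speed limits (degrees/s): [147.25, 147.25, 180, 180, 180, 180].

## Interface

Orientations are given as a 3x3 rotation matrix whose columns are the frame's x, y, z axes.
In Python, from rig import sensors, grab_frame, camera_info, ticket, robot gives the robot as it stands.
- The arm moves only by the tool move_arm, never from a script. Its argument "series" is a list of rows, each an object with "translation": the shift along the tool's x, y, z in cm, a list of three; "delta_rot": the turn, a rotation vector about the tool's x, y, z in rad, a list of three. In form: [{"translation": [tx, ty, tz], "delta_rot": [rx, ry, rz]}, ...]. A call has 1 to 20 rows; each row is the pose to reach, as a shift and turn from the pose commanded when the call began, along the tool's axes at that moment; what a row does not reach only later rows make up. A row lasts 1/10 s, in which the tool goes at most 50 mm and 8.59 degrees, less where a joint would pass 70% of its speed; a pose out of reach is approached as far as the arm can. A call with a gripper value outside its range is refused whole. "fingers" is the opening, from 0 (shut) to 1 (fully open), set as the call begins (left out, the last holds). The fingers move at their own pace and stop on an object; the grip force is fixed at half the most. Time passes only in rows, so rows that repeat a pose let the fingers close. It gives the time, the measured TCP pose, the force and the opening at its end, in the units of the state.
- sensors.read_state(): the state, without advancing time (a new reading comes with each control period).
- grab_frame(name): name is "side" or "top"; returns the picture (480x640x3 uint8, blue, green, red); there is no depth.
- camera_info(name): a dict with "camera_matrix" (3x3 intrinsics, pixels), "R" (3x3) and "t" (3): a world point X has camera coordinates R X + t. Camera axes: x right, y down, z forward; pixel columns grow to the right and rows downward; lengths in m; the calibration is good to about 2 mm. A picture is of the moment at which its call begins. camera_info takes no time and is no camera call.
- ticket.hand_in(): hands the job in, once; it reports no verdict.
The state is a dict: "time": time; "joint_positions": joint angles; "qvel": joint speeds; "joint_efforts": joint torques, N m; "ee_pos": TCP position; "tool_rot": TCP orientation; "wrist_force": force on the tool from outside, world axes, zero at the start; "moment": the same for the moment, N m; "grip_width": finger opening in m.
Only numpy, scipy, OpenCV 4.12 (cv2) and the standard library are available. Lean on these libraries where they do the work, as an engineer would, in place of code of your own. Each camera call takes 0.05 s, during which the arm holds its last target. There are 200 camera calls.

## Working session

There is one attempt and no reset: what is moved stays moved. The work goes in short steps, Python scripts to look and compute and a tool call to move; the robot and the scene stay as the last step left them, time stands still between calls to the robot, and variables do not carry over. Pictures are saved under pics/ and viewed, about 8 in all and at most 12, crops included, and the job is handed in when it is done.

Besides the shell and the picture viewer there is one more tool, called after ">>>" as a command line: name --argument value ..., lists and objects as JSON in quotes. move_arm: Moves the arm, as the interface text tells. Its arguments: {"type":"object","properties":{"series":{"type":"array"},"fingers":{"type":"number"}},"required":["series"]}

```bash
mkdir -p pics; ls; python3 - <<'E'
from rig import sensors, grab_frame, camera_info, robot
import cv2,numpy as np
s=sensors.read_state();print(s)
for n in("top","side"):
    c=camera_info(n);print(n,np.array(c["camera_matrix"]).round(1).tolist(),np.array(c["R"]).round(3).tolist(),np.array(c["t"]).round(3).tolist())
    cv2.imwrite(f"pics/{n}0.png",grab_frame(n))
E
```

```text
pics
{'time': 0.0, 'joint_positions': array([-7.96563805e+01,  2.16629713e+01,  4.56263878e+00,  7.30165442e+01,
       -8.14549589e-04,  8.36815443e+01]), 'qvel': array([-0.09065777, -0.02420905,  0.09627639, -0.0194756 ,  0.0966692 ,
       -0.01006991]), 'joint_efforts': array([ 1.40257191e-03, -4.63601446e+01,  2.69876540e+01,  2.06863799e-02,
        7.76706315e-06,  1.77570598e-06]), 'ee_pos': array([ 0.16476493, -0.55021459,  0.23034816]), 'tool_rot': array([[-3.80248851e-04,  2.86726090e-01, -9.58012528e-01],
       [ 2.00417884e-03, -9.58010455e-01, -2.86726265e-01],
       [-9.99997919e-01, -2.02905577e-03, -2.10367988e-04]]), 'wrist_force': array([ 0.50911605, -0.0113938 ,  0.04659808]), 'moment': array([-0.01304831, -0.01969108, -0.00951805]), 'grip_width': 0.0851784738404878}
top [[436.4, 0.0, 325.0], [0.0, 436.4, 242.2], [0.0, 0.0, 1.0]] [[0.02, -1.0, -0.002], [-0.987, -0.019, -0.161], [0.161, 0.005, -0.987]] [0.025, 0.543, 1.306]
side [[516.4, 0.0, 320.4], [0.0, 516.4, 239.1], [0.0, 0.0, 1.0]] [[0.991, -0.134, 0.001], [-0.069, -0.519, -0.852], [0.114, 0.844, -0.524]] [-0.524, 0.134, 1.296]
```

View pics/top0.png

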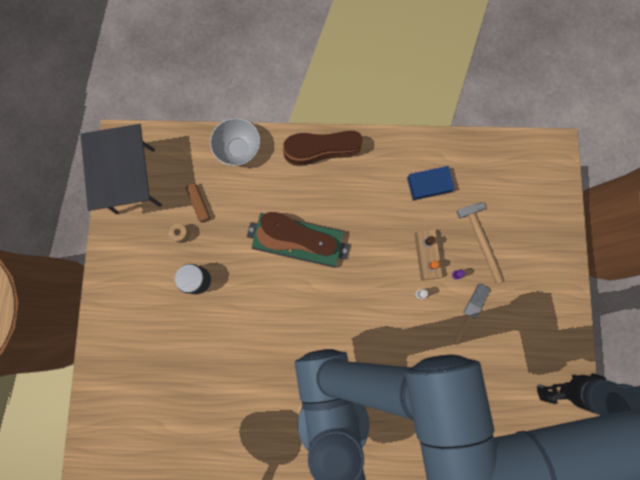

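View pics/side0.png

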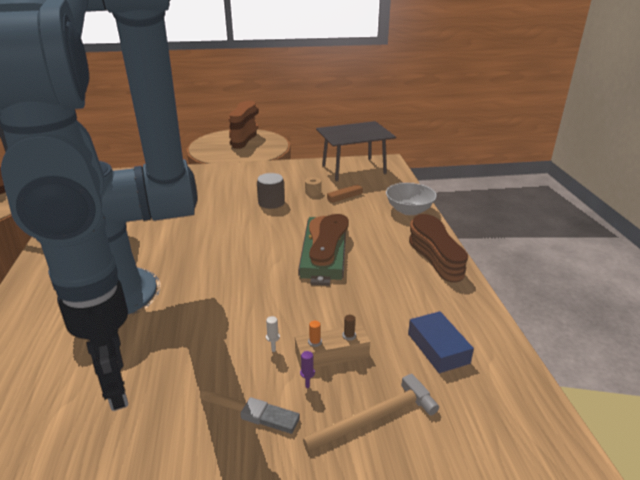

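The orange pin in the rack is at top px (435,265) and side px (315,332). Look-alikes: brown punch, top (430,241); white, (422,294), and purple, (459,274), both standing on the table. The orange one in the rack fits the description. The jig is at top (298,240), with the heel post towards one end. Next I'll enlarge both areas.

```bash
cat > h.py <<'E'
import numpy as np,cv2
from rig import sensors, grab_frame, camera_info
def cam(n):
    c=camera_info(n);return np.array(c["camera_matrix"]),np.array(c["R"]),np.array(c["t"])
def proj(n,X):
    K,R,t=cam(n);p=(np.atleast_2d(X)@R.T+t)@K.T;return p[:,:2]/p[:,2:]
def back(n,uv,z):
    K,R,t=cam(n);d=R.T@np.linalg.solve(K,[uv[0],uv[1],1]);o=-R.T@t;return o+d*(z-o[2])/d[2]
def crop(im,x,y,w,h,f):return cv2.resize(im[y:y+h,x:x+w],None,fx=f,fy=f,interpolation=cv2.INTER_CUBIC)
def tri(a,b):
    P=[cam(n)[0]@np.c_[cam(n)[1],cam(n)[2]] for n in("top","side")]
    X=cv2.triangulatePoints(P[0],P[1],np.float64(a).reshape(2,1),np.float64(b).reshape(2,1));return (X[:3]/X[3]).ravel()
E
python3 - <<'E'
from h import *
t=cv2.imread("pics/top0.png");s=cv2.imread("pics/side0.png")
a=crop(t,240,200,115,75,7)[:, :800]; cv2.imwrite("pics/c1.png",a)
b=crop(t,400,215,80,90,5);c=crop(s,260,300,120,100,3.3)
c=cv2.resize(c,(400,333));b=cv2.resize(b,(400,450))
o=np.zeros((450,800,3),np.uint8);o[:,:400]=b;o[:333,400:]=c;cv2.imwrite("pics/c2.png",o)
E
```

```text
(no output)
```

View pics/c1.png

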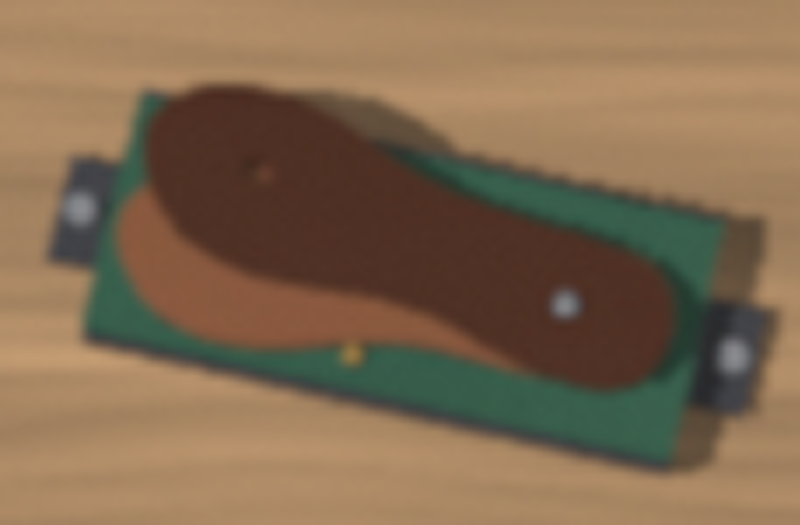

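View pics/c2.png

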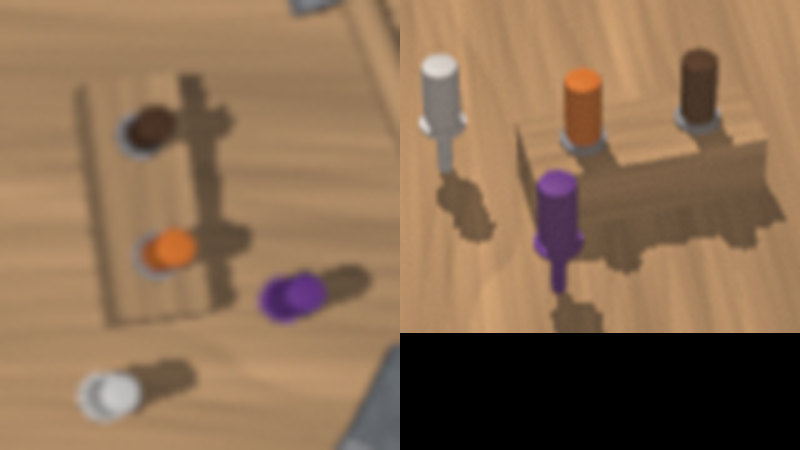

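Image c1 shows the heel post at crop (565,303), the top toe hole at (260,170), a brass peg at (351,354), and the tan sole's rim on the lower left. Image c2 confirms the pin: orange handle, standing in the rack hole nearer the robot. The dark one is the punch.

```bash
cat > m.py <<'E'
from h import *
from scipy.optimize import least_squares
t=cv2.imread("pics/top0.png");s=cv2.imread("pics/side0.png")
print("cams",[(-cam(n)[1].T@cam(n)[2]).round(3) for n in("top","side")])
def seg(im,lo,hi,box):
    x,y,w,h=box;m=cv2.inRange(cv2.cvtColor(im[y:y+h,x:x+w],cv2.COLOR_BGR2HSV),lo,hi)
    v,u=np.nonzero(m);return np.c_[u+x,v+y]
# orange handle: model silhouettes vs. masks, centroid matching over height 0.049-0.095
oc=[]
for n,im,b in(("top",t,(425,255,20,20)),("side",s,(300,312,30,32))):
    p=seg(im,(5,150,100),(18,255,255),b);oc.append(p.mean(0));print(n,"orange n",len(p),p.mean(0).round(1),np.ptp(p,axis=0))
def cyl(x,y,z0,z1,r):
    a=np.linspace(0,2*np.pi,40);return np.array([[x+r*np.cos(q),y+r*np.sin(q),z] for z in(z0,z1) for q in a])
def hullc(n,X):
    h=cv2.convexHull(proj(n,X).astype(np.float32));M=cv2.moments(h);return np.array([M["m10"],M["m01"]])/M["m00"]
f=lambda p:np.r_[[hullc(n,cyl(p[0],p[1],.049,.095,.012))-c for n,c in zip(("top","side"),oc)]].ravel()
x0=back("top",(435,265),.09)[:2]
r=least_squares(f,x0,diff_step=1e-3);print("pin xy",r.x.round(4),"res px",r.fun.round(2))
cu=lambda u,v:((u+.5)/7-.5+240,(v+.5)/7-.5+200)
print("post",back("top",cu(565,303),.058).round(4),"hole",back("top",cu(260,170),.052).round(4))
for c in[(145,93),(728,215),(672,465),(88,335)]:print("corner",back("top",cu(*c),.034).round(4))
for c in[(78,208),(732,356)]:print("clamp",back("top",cu(*c),.04).round(4))
print("peg",back("top",cu(351,354),.041).round(4))
for nme,uv in(("white",(422,294)),("purple",(459,274)),("punch",(430,241))):print(nme,back("top",uv,.07).round(3))
E
python3 m.py
```

```text
cams [array([0.324, 0.03 , 1.377]), array([ 0.38 , -1.094,  0.794])]
top orange n 62 [433.8 264.5] [9 7]
side orange n 215 [314.5 331.1] [10 22]
pin xy [ 0.4766 -0.2907] res px [-0.33 -0.2  -0.11  0.37]
post [0.5374 0.0504 0.058 ] hole [0.5954 0.1868 0.052 ]
corner [0.6334 0.242  0.034 ]
corner [ 0.5826 -0.0212  0.034 ]
corner [0.4698 0.002  0.034 ]
corner [0.5227 0.2626 0.034 ]
clamp [0.579  0.2686 0.04  ]
clamp [ 0.518  -0.0236  0.04  ]
peg [0.5155 0.1447 0.041 ]
white [ 0.387 -0.256  0.07 ]
purple [ 0.449 -0.367  0.07 ]
punch [ 0.548 -0.282  0.07 ]
```

Socket is at about (0.567,0.196) and the top toe hole at about (0.596,0.187). From its rim, the lower sole's hole lies roughly 5 mm past the socket, on the robot side. The pin is at (0.4766,-0.2907).

>>> move_arm --series '[{"translation": [0, -16.0, -37.3], "delta_rot": [0, 0, 0]}, {"translation": [0, -16.0, -37.3], "delta_rot": [0, 0, 0]}, {"translation": [0, -16.0, -37.3], "delta_rot": [0, 0, 0]}, {"translation": [0, -16.0, -37.3], "delta_rot": [0, 0, 0]}, {"translation": [0, -16.0, -37.3], "delta_rot": [0, 0, 0]}, {"translation": [0, -16.0, -37.3], "delta_rot": [0, 0, 0]}, {"translation": [0, -16.0, -37.3], "delta_rot": [0, 0, 0]}, {"translation": [0, -16.0, -37.3], "delta_rot": [0, 0, 0]}, {"translation": [0, -16.0, -37.3], "delta_rot": [0, 0, 0]}, {"translation": [5, -16.0, -37.3], "delta_rot": [0, 0, 0]}, {"translation": [9, -16.0, -37.3], "delta_rot": [0, 0, 0]}, {"translation": [10, -16.0, -37.3], "delta_rot": [0, 0, 0]}, {"translation": [10, -16.0, -37.3], "delta_rot": [0, 0, 0]}, {"translation": [10, -16.0, -37.3], "delta_rot": [0, 0, 0]}]' --fingers 0.5

```text
time: 1.5
ee_pos: [0.4768, -0.2917, 0.1329]
tool_rot: [[0.001, 0.286, -0.958], [-0.001, -0.958, -0.286], [-1.0, 0.002, -0.001]]
wrist_force: [-0.8, 0.1, 0.6]
grip_width: 0.0427
```

```bash
python3 - <<'E'
from h import *
s=sensors.read_state();print(s["joint_positions"].round(1),s["ee_pos"].round(4),s["tool_rot"].round(3),s["wrist_force"].round(2),s["grip_width"])
a=crop(grab_frame("top"),400,215,80,90,5);b=cv2.resize(crop(grab_frame("side"),260,240,120,135,3.3),(400,450));cv2.imwrite("pics/g1.png",np.hstack([cv2.resize(a,(400,450)),b]))
E
```

```text
[-38.   22.4  -9.1  58.4  -0.  125.4] [ 0.4768 -0.2917  0.1329] [[ 0.001  0.286 -0.958]
 [-0.001 -0.958 -0.286]
 [-1.     0.002 -0.001]] [-0.75  0.1   0.59] 0.04265966850732766
```

View pics/g1.png

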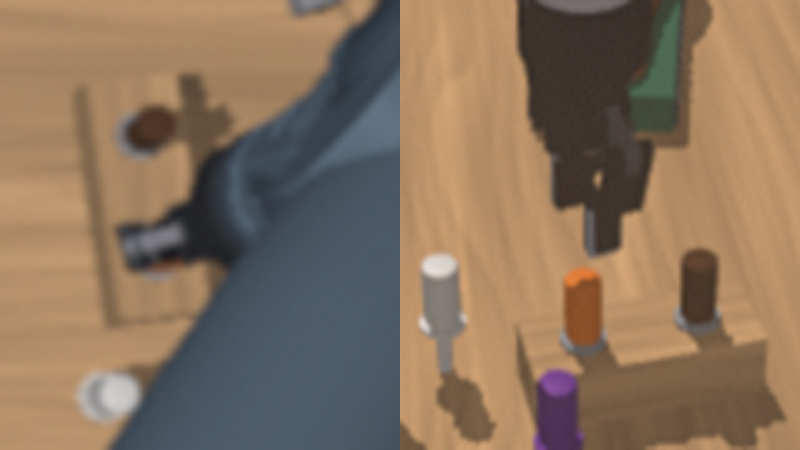

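The gripper is centred roughly over the orange pin, and the side view shows it just above the handle top at (582,275). I'll check that the TCP projection matches.

```bash
python3 - <<'E'
from h import *
for z in(.133,.095): print(z,[proj(n,[.4768,-.2917,z]).round(1) for n in("side","top")])
for sg in(1,-1):
  q=np.array([.4768,-.2917,.133])+sg*.0213*np.array([.286,-.958,0]); p=proj("side",q)[0];print(((p-[260,240])*3.33+[400,0]).round(0), ((proj("top",q)[0]-[400,215])*5).round(0))
E
```

```text
0.133 [array([[314.4, 308.8]]), array([[438.9, 261.9]])]
0.095 [array([[314.5, 323.3]]), array([[435.6, 263.4]])]
[596. 250.] [230. 224.]
[567. 209.] [159. 244.]
```

>>> move_arm --series '[{"translation": [4, -0.1, 0], "delta_rot": [0, 0, 0]}, {"translation": [6.5, -0.1, 0], "delta_rot": [0, 0, 0]}, {"translation": [7.7, -0.1, 0], "delta_rot": [0, 0, 0]}, {"translation": [7.7, -0.1, 0], "delta_rot": [0, 0, 0]}, {"translation": [7.7, -0.1, 0], "delta_rot": [0, 0, 0]}]'

```text
time: 2.1
ee_pos: [0.477, -0.2906, 0.0558]
tool_rot: [[0.002, 0.287, -0.958], [-0.001, -0.958, -0.287], [-1.0, 0.002, -0.001]]
wrist_force: [0.3, 0.2, 0.7]
grip_width: 0.0425
```

>>> move_arm --series '[{"translation": [0, 0, 0], "delta_rot": [0, 0, 0]}, {"translation": [0, 0, 0], "delta_rot": [0, 0, 0]}, {"translation": [0, 0, 0], "delta_rot": [0, 0, 0]}, {"translation": [0, 0, 0], "delta_rot": [0, 0, 0]}, {"translation": [0, 0, 0], "delta_rot": [0, 0, 0]}, {"translation": [0, 0, 0], "delta_rot": [0, 0, 0]}, {"translation": [0, 0, 0], "delta_rot": [0, 0, 0]}, {"translation": [0, 0, 0], "delta_rot": [0, 0, 0]}]' --fingers 0

```text
time: 2.9
ee_pos: [0.4775, -0.2908, 0.0563]
tool_rot: [[0.003, 0.287, -0.958], [-0.002, -0.958, -0.287], [-1.0, 0.003, -0.002]]
wrist_force: [0.6, 0.9, 6.3]
grip_width: 0.0224
```

>>> move_arm --series '[{"translation": [-3, 0, 0], "delta_rot": [0, 0, 0]}, {"translation": [-6, 0, 0], "delta_rot": [0, 0, 0]}, {"translation": [-10, 0, 0], "delta_rot": [0, 0, 0]}, {"translation": [-12, -4, -2.4], "delta_rot": [0, 0, 0]}, {"translation": [-12, -8, -4.7], "delta_rot": [-0.12, 0, 0]}, {"translation": [-12, -12, -7.1], "delta_rot": [-0.24, 0, 0]}, {"translation": [-12, -16, -9.4], "delta_rot": [-0.36, 0, 0]}, {"translation": [-12, -20, -11.8], "delta_rot": [-0.48, 0, 0]}, {"translation": [-12, -24, -14.2], "delta_rot": [-0.6, 0, 0]}, {"translation": [-12, -28, -16.5], "delta_rot": [-0.72, 0, 0]}, {"translation": [-12, -32, -18.9], "delta_rot": [-0.84, 0, 0]}, {"translation": [-12, -36, -21.2], "delta_rot": [-0.96, 0, 0]}, {"translation": [-12, -40, -23.6], "delta_rot": [-1.08, 0, 0]}, {"translation": [-12, -42.4, -25], "delta_rot": [-1.08, 0, 0]}, {"translation": [-12, -42.4, -25], "delta_rot": [-1.08, 0, 0]}, {"translation": [-12, -42.4, -25], "delta_rot": [-1.08, 0, 0]}, {"translation": [-12, -42.4, -25], "delta_rot": [-1.08, 0, 0]}]'

```text
time: 4.6
ee_pos: [0.5937, 0.1871, 0.1743]
tool_rot: [[-0.0, 0.98, -0.2], [-0.001, -0.2, -0.98], [-1.0, -0.0, 0.001]]
wrist_force: [-0.4, -0.4, -1.7]
grip_width: 0.023
```

```bash
python3 - <<'E'
from h import *
s=sensors.read_state();p=s["ee_pos"];R=s["tool_rot"];print(s["joint_positions"].round(1),p.round(4),R.round(3).tolist(),s["wrist_force"].round(2),s["grip_width"])
t=grab_frame("top");d=grab_frame("side");cv2.imwrite("pics/t2.png",t);cv2.imwrite("pics/s2.png",d)
tip=p-[0,0,.0493]
for n in("top","side"):print(n,"tip",proj(n,tip).round(1),"hole",proj(n,[.5954,.1868,.054]).round(1))
a=cv2.resize(crop(t,240,180,115,130,3.5),(400,450));b=crop(d,270,140,100,112,4);b=cv2.resize(b,(400,450));cv2.imwrite("pics/g2.png",np.hstack([a,b]))
E
```

```text
[ 11.7  28.3   6.6  68.3  -0.  113.2] [0.5937 0.1871 0.1743] [[-0.0, 0.98, -0.2], [-0.001, -0.2, -0.98], [-1.0, -0.0, 0.001]] [-0.39 -0.38 -1.68] 0.02296652091236286
top tip [[273.8 219.4]] hole [[276.6 223.7]]
side tip [[334.5 200. ]] hole [[334.7 221.9]]
```

View pics/g2.png

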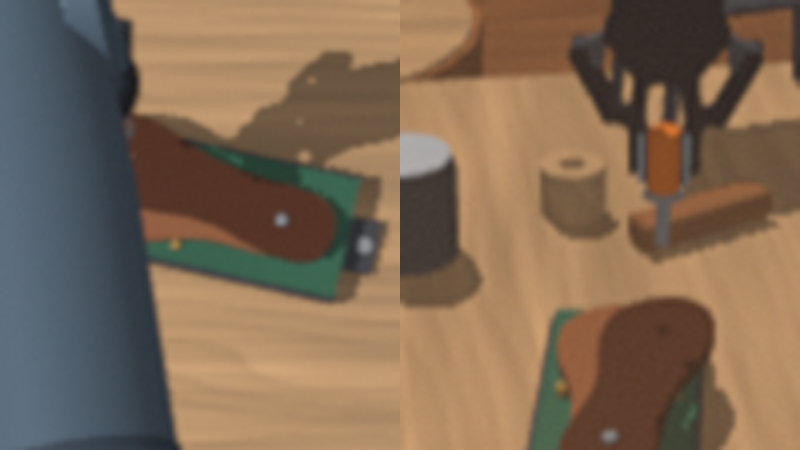

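The pin is held upright. In the side crop the tip is at (662,247), directly in line with the toe hole at (662,330); the post is at (610,436). I'll refine the hole's y using the side view.

```bash
python3 - <<'E'
from h import *
d=cv2.imread("pics/s2.png");t0=cv2.imread("pics/top0.png")
f=lambda u,v:np.array([270+(u-400+.5)/4-.5,140+(v*448/450+.5)/4-.5])
# sub-pixel darkest centroid around hole, bright centroid around post
def cen(im,c,r,sgn):
    g=cv2.cvtColor(im,cv2.COLOR_BGR2GRAY).astype(float);u0,v0=np.round(c).astype(int)
    w=g[v0-r:v0+r+1,u0-r:u0+r+1];w=np.clip(sgn*(w-np.median(w)),0,None);v,u=np.mgrid[v0-r:v0+r+1,u0-r:u0+r+1];return np.array([(w*u).sum(),(w*v).sum()])/w.sum()
h=cen(d,f(662,330),3,-1);p=cen(d,f(610,436),3,1);print("side px hole",h,"post",p)
print(d[218:227,330:342].mean(2).round().astype(int))
for b in([0,0],[.8,.8]):print("hole",back("side",h-b,.053).round(4),"post",back("side",p-b,.058).round(4))
pt=cen(t0,(320.6,243.2),2,1);print("top post",pt,back("top",pt,.058).round(4))
print(t0[219:230,271:284].mean(2).round().astype(int))
E
```

```text
side px hole [335.1641791  221.67164179] post [321.91304348 247.94466403]
[[65 64 65 64 66 66 67 64 65 65 64 64]
 [67 64 65 64 66 65 66 67 65 65 65 66]
 [64 66 65 65 64 64 63 65 65 66 66 63]
 [65 66 65 62 60 57 58 63 65 64 66 65]
 [66 65 64 65 59 56 57 61 65 65 65 67]
 [66 67 65 65 62 60 61 64 66 64 64 67]
 [65 66 65 66 64 64 65 67 64 66 66 66]
 [66 65 65 65 67 66 66 65 66 67 65 66]
 [63 66 65 66 65 64 65 65 65 67 64 65]]
hole [0.5971 0.1896 0.053 ] post [0.5387 0.0469 0.058 ]
hole [0.5955 0.1946 0.053 ] post [0.5372 0.0511 0.058 ]
top post [320.20735786 243.06688963] [0.5368 0.0507 0.058 ]
[[55 54 54 54 54 55 54 54 54 54 53 54 53]
 [54 55 54 55 54 54 55 55 55 54 53 54 54]
 [55 55 54 54 54 54 53 54 54 55 54 54 53]
 [55 56 54 53 50 50 52 54 55 54 55 54 54]
 [54 55 55 52 48 49 57 58 55 55 55 54 54]
 [55 55 54 51 52 58 66 64 58 54 55 54 54]
 [55 55 54 54 54 59 66 64 58 55 55 54 56]
 [56 55 54 55 55 57 58 57 55 54 54 54 55]
 [54 56 55 55 56 55 55 55 55 55 55 55 55]
 [55 54 55 55 54 54 55 55 53 56 54 55 54]
 [54 55 55 54 55 56 55 55 55 54 56 55 54]]
```

>>> move_arm --series '[{"translation": [3, 0.1, -0.16], "delta_rot": [0, 0, 0]}, {"translation": [5.5, 0.1, -0.16], "delta_rot": [0, 0, 0]}, {"translation": [6.5, 0.1, -0.16], "delta_rot": [0, 0, 0]}, {"translation": [6.6, 0.1, -0.16], "delta_rot": [0, 0, 0]}, {"translation": [6.7, 0.1, -0.16], "delta_rot": [0, 0, 0]}, {"translation": [6.8, 0.1, -0.16], "delta_rot": [0, 0, 0]}, {"translation": [6.9, 0.1, -0.16], "delta_rot": [0, 0, 0]}, {"translation": [7.0, 0.1, -0.16], "delta_rot": [0, 0, 0]}, {"translation": [7.1, 0.1, -0.16], "delta_rot": [0, 0, 0]}, {"translation": [7.2, 0.1, -0.16], "delta_rot": [0, 0, 0]}, {"translation": [7.3, 0.1, -0.16], "delta_rot": [0, 0, 0]}, {"translation": [7.3, 0.1, -0.16], "delta_rot": [0, 0, 0]}]'

```text
time: 5.9
ee_pos: [0.5951, 0.1895, 0.101]
tool_rot: [[-0.0, 0.98, -0.199], [-0.0, -0.199, -0.98], [-1.0, -0.0, 0.0]]
wrist_force: [0.6, 0.4, -1.4]
grip_width: 0.0227
```

>>> move_arm --series '[{"translation": [0.1, 0, 0], "delta_rot": [0, 0, 0]}, {"translation": [0.2, 0, 0], "delta_rot": [0, 0, 0]}, {"translation": [0.3, 0, 0], "delta_rot": [0, 0, 0]}, {"translation": [0.3, 0, 0], "delta_rot": [0, 0, 0]}]'

```text
time: 6.3
ee_pos: [0.5951, 0.1895, 0.098]
tool_rot: [[-0.0, 0.98, -0.199], [-0.0, -0.199, -0.98], [-1.0, -0.0, 0.0]]
wrist_force: [0.4, -0.3, -1.6]
grip_width: 0.0226
```

>>> move_arm --series '[{"translation": [0.1, 0, 0], "delta_rot": [0, 0, 0]}, {"translation": [0.2, 0, 0], "delta_rot": [0, 0, 0]}, {"translation": [0.3, 0, 0], "delta_rot": [0, 0, 0]}, {"translation": [0.4, 0, 0], "delta_rot": [0, 0, 0]}, {"translation": [0.4, 0, 0], "delta_rot": [0, 0, 0]}]'

```text
time: 6.8
ee_pos: [0.5951, 0.1895, 0.094]
tool_rot: [[-0.0, 0.98, -0.199], [-0.0, -0.199, -0.98], [-1.0, -0.0, 0.0]]
wrist_force: [-0.5, 0.2, -1.1]
grip_width: 0.023
```

The tip is about 9 mm into the top hole without touching anything. Now I'll swing the top sole along its arc.

>>> move_arm --series '[{"translation": [0, -0.2, -0.02], "delta_rot": [0, 0, 0]}, {"translation": [0, -0.4, -0.05], "delta_rot": [0, 0, 0]}, {"translation": [0, -0.6, -0.07], "delta_rot": [0, 0, 0]}, {"translation": [0, -0.8, -0.09], "delta_rot": [0, 0, 0]}, {"translation": [0, -1.0, -0.12], "delta_rot": [0, 0, 0]}, {"translation": [0, -1.2, -0.14], "delta_rot": [0, 0, 0]}, {"translation": [0, -1.4, -0.16], "delta_rot": [0, 0, 0]}, {"translation": [0, -1.6, -0.18], "delta_rot": [0, 0, 0]}, {"translation": [0, -1.8, -0.2], "delta_rot": [0, 0, 0]}, {"translation": [0, -2.0, -0.22], "delta_rot": [0, 0, 0]}, {"translation": [0, -2.2, -0.23], "delta_rot": [0, 0, 0]}, {"translation": [0, -2.4, -0.24], "delta_rot": [0, 0, 0]}, {"translation": [0, -2.6, -0.24], "delta_rot": [0, 0, 0]}, {"translation": [0, -2.8, -0.24], "delta_rot": [0, 0, 0]}, {"translation": [0, -3.0, -0.24], "delta_rot": [0, 0, 0]}, {"translation": [0, -3.0, -0.24], "delta_rot": [0, 0, 0]}]'

```text
time: 8.4
ee_pos: [0.5659, 0.1979, 0.0942]
tool_rot: [[-0.0, 0.98, -0.199], [0.0, -0.199, -0.98], [-1.0, -0.0, 0.0]]
wrist_force: [0.2, 0.3, -1.5]
grip_width: 0.0223
```

```bash
python3 - <<'E'
from h import *
s=sensors.read_state();print(s["ee_pos"].round(4),s["wrist_force"].round(2),s["moment"].round(2))
d=grab_frame("side");cv2.imwrite("pics/s3.png",d)
print("socket pred",proj("side",[.5665,.197,.034]).round(1))
cv2.imwrite("pics/g3.png",crop(d,280,180,90,110,5.4))
E
```

```text
[0.5659 0.1979 0.0942] [ 0.21  0.26 -1.54] [-0.04 -0.02 -0.01]
socket pred [[324.3 226.8]]
```

View pics/g3.png

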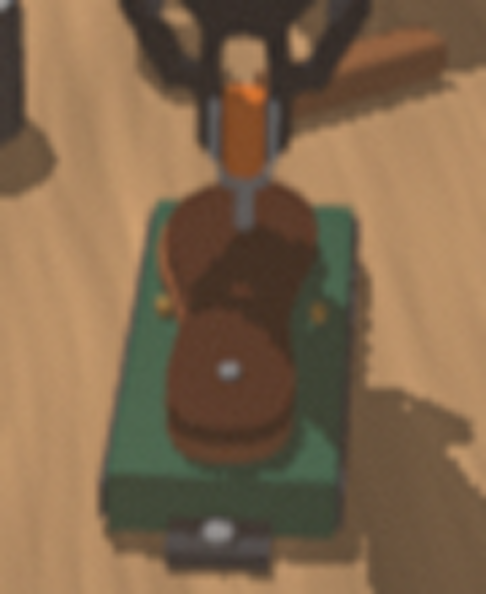

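The top sole swung into line with the pin in its hole at (243,225). The tan rim shows only on the left, so the lower hole lies to -x. Now pressing down gently to feel for it.

>>> move_arm --series '[{"translation": [0.05, 0, 0], "delta_rot": [0, 0, 0]}, {"translation": [0.1, 0, 0], "delta_rot": [0, 0, 0]}, {"translation": [0.15, 0, 0], "delta_rot": [0, 0, 0]}, {"translation": [0.15, 0, 0], "delta_rot": [0, 0, 0]}]'

```text
time: 8.85
ee_pos: [0.5663, 0.1979, 0.0932]
tool_rot: [[0.0, 0.98, -0.199], [0.0, -0.199, -0.98], [-1.0, 0.0, -0.0]]
wrist_force: [-1.4, -0.3, 4.2]
grip_width: 0.0224
```

>>> move_arm --series '[{"translation": [0.03, -0.05, 0], "delta_rot": [0, 0, 0]}, {"translation": [0.05, -0.1, 0], "delta_rot": [0, 0, 0]}, {"translation": [0.05, -0.15, 0], "delta_rot": [0, 0, 0]}, {"translation": [0.05, -0.2, 0], "delta_rot": [0, 0, 0]}, {"translation": [0.05, -0.25, 0], "delta_rot": [0, 0, 0]}, {"translation": [0.05, -0.3, 0], "delta_rot": [0, 0, 0]}, {"translation": [0.05, -0.3, 0], "delta_rot": [0, 0, 0]}]'

```text
time: 9.55
ee_pos: [0.5653, 0.1983, 0.0931]
tool_rot: [[0.004, 0.98, -0.199], [-0.0, -0.199, -0.98], [-1.0, 0.004, -0.0]]
wrist_force: [4.7, -1.7, 4.5]
grip_width: 0.0225
```

>>> move_arm --series '[{"translation": [0, -0.05, 0], "delta_rot": [0, 0, 0]}, {"translation": [0, -0.1, 0], "delta_rot": [0, 0, 0]}, {"translation": [0, -0.15, 0], "delta_rot": [0, 0, 0]}, {"translation": [0, -0.2, 0], "delta_rot": [0, 0, 0]}, {"translation": [0, -0.25, 0], "delta_rot": [0, 0, 0]}, {"translation": [0, -0.3, 0], "delta_rot": [0, 0, 0]}, {"translation": [0, -0.3, 0], "delta_rot": [0, 0, 0]}]'

```text
time: 10.25
ee_pos: [0.559, 0.1991, 0.0913]
tool_rot: [[-0.003, 0.98, -0.198], [-0.0, -0.198, -0.98], [-1.0, -0.003, 0.001]]
wrist_force: [0.3, 0.5, -0.9]
grip_width: 0.0227
```

It dropped: z is lower and the vertical force is gone, so the nose is in the lower hole. Going further down.

>>> move_arm --series '[{"translation": [0.05, 0, 0], "delta_rot": [0, 0, 0]}, {"translation": [0.1, 0, 0], "delta_rot": [0, 0, 0]}, {"translation": [0.15, 0, 0], "delta_rot": [0, 0, 0]}, {"translation": [0.2, 0, 0], "delta_rot": [0, 0, 0]}, {"translation": [0.25, 0, 0], "delta_rot": [0, 0, 0]}, {"translation": [0.3, 0, 0], "delta_rot": [0, 0, 0]}, {"translation": [0.3, 0, 0], "delta_rot": [0, 0, 0]}]'

```text
time: 10.95
ee_pos: [0.5604, 0.199, 0.0892]
tool_rot: [[-0.0, 0.98, -0.199], [-0.0, -0.199, -0.98], [-1.0, -0.0, 0.0]]
wrist_force: [0.6, 0.1, -0.7]
grip_width: 0.0227
```

>>> move_arm --series '[{"translation": [0.1, 0, 0], "delta_rot": [0, 0, 0]}, {"translation": [0.2, 0, 0], "delta_rot": [0, 0, 0]}, {"translation": [0.3, 0, 0], "delta_rot": [0, 0, 0]}, {"translation": [0.4, 0, 0], "delta_rot": [0, 0, 0]}, {"translation": [0.4, 0, 0], "delta_rot": [0, 0, 0]}]'

```text
time: 11.45
ee_pos: [0.5603, 0.199, 0.085]
tool_rot: [[-0.0, 0.98, -0.199], [-0.0, -0.199, -0.98], [-1.0, -0.0, 0.0]]
wrist_force: [-0.4, 0.4, -1.4]
grip_width: 0.0225
```

>>> move_arm --series '[{"translation": [0, 0.15, 0], "delta_rot": [0, 0, 0]}, {"translation": [0, 0.3, 0], "delta_rot": [0, 0, 0]}, {"translation": [0, 0.45, 0], "delta_rot": [0, 0, 0]}, {"translation": [0, 0.6, 0], "delta_rot": [0, 0, 0]}, {"translation": [0, 0.6, 0], "delta_rot": [0, 0, 0]}, {"translation": [0, 0.6, 0], "delta_rot": [0, 0, 0]}]'

```text
time: 12.05
ee_pos: [0.5667, 0.1978, 0.0853]
tool_rot: [[0.001, 0.98, -0.199], [-0.0, -0.199, -0.98], [-1.0, 0.001, 0.0]]
wrist_force: [-0.5, 0.2, -2.0]
grip_width: 0.0223
```

>>> move_arm --series '[{"translation": [0.05, 0, 0], "delta_rot": [0, 0, 0]}, {"translation": [0.1, 0, 0], "delta_rot": [0, 0, 0]}, {"translation": [0.15, 0, 0], "delta_rot": [0, 0, 0]}, {"translation": [0.2, 0, 0], "delta_rot": [0, 0, 0]}, {"translation": [0.25, 0, 0], "delta_rot": [0, 0, 0]}, {"translation": [0.25, 0, 0], "delta_rot": [0, 0, 0]}]'

```text
time: 12.65
ee_pos: [0.5667, 0.1979, 0.0831]
tool_rot: [[0.001, 0.98, -0.199], [-0.0, -0.199, -0.98], [-1.0, 0.001, -0.0]]
wrist_force: [-0.7, -0.1, 0.4]
grip_width: 0.0227
```

>>> move_arm --series '[{"translation": [0.05, 0, 0], "delta_rot": [0, 0, 0]}, {"translation": [0.1, 0, 0], "delta_rot": [0, 0, 0]}, {"translation": [0.1, 0, 0], "delta_rot": [0, 0, 0]}]'

```text
time: 12.95
ee_pos: [0.567, 0.1979, 0.0821]
tool_rot: [[0.001, 0.98, -0.199], [0.0, -0.199, -0.98], [-1.0, 0.001, -0.0]]
wrist_force: [0.5, -0.1, 2.2]
grip_width: 0.0227
```

>>> move_arm --series '[{"translation": [0.05, 0, 0], "delta_rot": [0, 0, 0]}, {"translation": [0.1, 0, 0], "delta_rot": [0, 0, 0]}, {"translation": [0.15, 0, 0], "delta_rot": [0, 0, 0]}, {"translation": [0.15, 0, 0], "delta_rot": [0, 0, 0]}]'

```text
time: 13.35
ee_pos: [0.5671, 0.198, 0.0805]
tool_rot: [[0.001, 0.98, -0.199], [0.0, -0.199, -0.98], [-1.0, 0.001, -0.0]]
wrist_force: [2.0, 0.4, 2.3]
grip_width: 0.0228
```

>>> move_arm --series '[{"translation": [0.05, 0.02, 0], "delta_rot": [0, 0, 0]}, {"translation": [0.1, 0.04, 0], "delta_rot": [0, 0, 0]}, {"translation": [0.15, 0.05, 0], "delta_rot": [0, 0, 0]}, {"translation": [0.2, 0.05, 0], "delta_rot": [0, 0, 0]}, {"translation": [0.25, 0.05, 0], "delta_rot": [0, 0, 0]}, {"translation": [0.25, 0.05, 0], "delta_rot": [0, 0, 0]}]'

```text
time: 13.95
ee_pos: [0.5672, 0.1978, 0.0778]
tool_rot: [[0.001, 0.98, -0.199], [0.0, -0.199, -0.98], [-1.0, 0.001, -0.0]]
wrist_force: [1.8, 1.1, 2.9]
grip_width: 0.0226
```

>>> move_arm --series '[{"translation": [0.1, 0.03, 0], "delta_rot": [0, 0, 0]}, {"translation": [0.2, 0.03, 0], "delta_rot": [0, 0, 0]}, {"translation": [0.3, 0.03, 0], "delta_rot": [0, 0, 0]}, {"translation": [0.4, 0.03, 0], "delta_rot": [0, 0, 0]}, {"translation": [0.4, 0.03, 0], "delta_rot": [0, 0, 0]}]'

```text
time: 14.45
ee_pos: [0.5672, 0.1977, 0.0736]
tool_rot: [[0.0, 0.98, -0.199], [-0.0, -0.199, -0.98], [-1.0, 0.0, 0.0]]
wrist_force: [2.7, 1.3, 1.6]
grip_width: 0.0227
```

>>> move_arm --series '[{"translation": [0.1, 0, 0], "delta_rot": [0, 0, 0]}, {"translation": [0.2, 0, 0], "delta_rot": [0, 0, 0]}, {"translation": [0.3, 0, 0], "delta_rot": [0, 0, 0]}, {"translation": [0.4, 0, 0], "delta_rot": [0, 0, 0]}, {"translation": [0.4, 0, 0], "delta_rot": [0, 0, 0]}]'

```text
time: 14.95
ee_pos: [0.5672, 0.1977, 0.0696]
tool_rot: [[0.0, 0.98, -0.199], [-0.0, -0.199, -0.98], [-1.0, 0.0, 0.0]]
wrist_force: [2.3, 0.9, 2.5]
grip_width: 0.023
```

>>> move_arm --series '[{"translation": [0.1, 0.03, -0.03], "delta_rot": [0, 0, 0]}, {"translation": [0.2, 0.03, -0.03], "delta_rot": [0, 0, 0]}, {"translation": [0.3, 0.03, -0.03], "delta_rot": [0, 0, 0]}, {"translation": [0.35, 0.03, -0.03], "delta_rot": [0, 0, 0]}, {"translation": [0.35, 0.03, -0.03], "delta_rot": [0, 0, 0]}]'

```text
time: 15.45
ee_pos: [0.5673, 0.1978, 0.066]
tool_rot: [[-0.0, 0.98, -0.199], [-0.0, -0.199, -0.98], [-1.0, -0.0, 0.0]]
wrist_force: [2.3, 0.1, 1.7]
grip_width: 0.0228
```

>>> move_arm --series '[{"translation": [0.03, 0, 0], "delta_rot": [0, 0, 0]}, {"translation": [0.06, 0, 0], "delta_rot": [0, 0, 0]}, {"translation": [0.1, 0, 0], "delta_rot": [0, 0, 0]}, {"translation": [0.1, 0, 0], "delta_rot": [0, 0, 0]}]'

```text
time: 15.85
ee_pos: [0.5673, 0.1978, 0.0653]
tool_rot: [[-0.0, 0.98, -0.199], [-0.0, -0.199, -0.98], [-1.0, -0.0, 0.0]]
wrist_force: [-0.0, -0.5, 4.0]
grip_width: 0.0227
```

>>> move_arm --series '[{"translation": [0.03, 0, 0], "delta_rot": [0, 0, 0]}, {"translation": [0.06, 0, 0], "delta_rot": [0, 0, 0]}, {"translation": [0.06, 0, 0], "delta_rot": [0, 0, 0]}]'

```text
time: 16.15
ee_pos: [0.5673, 0.1978, 0.0653]
tool_rot: [[0.0, 0.98, -0.199], [-0.0, -0.199, -0.98], [-1.0, 0.0, 0.0]]
wrist_force: [-0.1, -0.8, 7.3]
grip_width: 0.0226
```

Firm stop: z holds at 0.0653, as predicted, while the force rises. Releasing, then lifting away.

>>> move_arm --series '[{"translation": [0, 0, 0], "delta_rot": [0, 0, 0]}, {"translation": [0, 0, 0], "delta_rot": [0, 0, 0]}, {"translation": [0, 0, 0], "delta_rot": [0, 0, 0]}, {"translation": [0, 0, 0], "delta_rot": [0, 0, 0]}, {"translation": [0, 0, 0], "delta_rot": [0, 0, 0]}, {"translation": [0, 0, 0], "delta_rot": [0, 0, 0]}]' --fingers 0.5

```text
time: 16.75
ee_pos: [0.5673, 0.1979, 0.0645]
tool_rot: [[-0.0, 0.98, -0.199], [-0.0, -0.199, -0.98], [-1.0, -0.0, 0.0]]
wrist_force: [-0.1, 0.3, -0.7]
grip_width: 0.0429
```

>>> move_arm --series '[{"translation": [-1, 0, 0], "delta_rot": [0, 0, 0]}, {"translation": [-3, 0, 0], "delta_rot": [0, 0, 0]}, {"translation": [-6, 0, 0], "delta_rot": [0, 0, 0]}, {"translation": [-10, 0, 0], "delta_rot": [0, 0, 0]}, {"translation": [-14, 0, 0], "delta_rot": [0, 0, 0]}, {"translation": [-16, 4, 4], "delta_rot": [0, 0, 0]}, {"translation": [-16, 4, 9], "delta_rot": [0, 0, 0]}, {"translation": [-16, 4, 14], "delta_rot": [0, 0, 0]}, {"translation": [-16, 4, 19], "delta_rot": [0, 0, 0]}, {"translation": [-16, 4, 24], "delta_rot": [0, 0, 0]}, {"translation": [-16, 4, 28], "delta_rot": [0, 0, 0]}, {"translation": [-16, 4, 28], "delta_rot": [0, 0, 0]}, {"translation": [-16, 4, 28], "delta_rot": [0, 0, 0]}]'

```text
time: 18.05
ee_pos: [0.551, -0.0853, 0.2255]
tool_rot: [[0.001, 0.98, -0.201], [0.0, -0.201, -0.98], [-1.0, 0.001, -0.0]]
wrist_force: [-0.4, 0.2, 0.3]
grip_width: 0.0427
```

```bash
python3 - <<'E'
from h import *
s=sensors.read_state();print(s["ee_pos"].round(4),s["wrist_force"].round(2),s["grip_width"])
t=grab_frame("top");d=grab_frame("side");cv2.imwrite("pics/t4.png",t)
cv2.imwrite("pics/g4.png",np.hstack([cv2.resize(crop(t,235,190,120,135,3.3),(400,450)),cv2.resize(crop(d,270,170,100,112,4),(400,450))]))
X=[.5673,.1978,0]
for z in(.054,.058,.104):print(z,((proj("side",[.5673,.1978,z])[0]-[270,170])*4+[400,0]).round(0))
E
```

```text
[ 0.551  -0.0853  0.2255] [-0.39  0.19  0.28] 0.042699105415299185
0.054 [618. 203.]
0.058 [618. 198.]
0.104 [619. 142.]
```

View pics/g4.png

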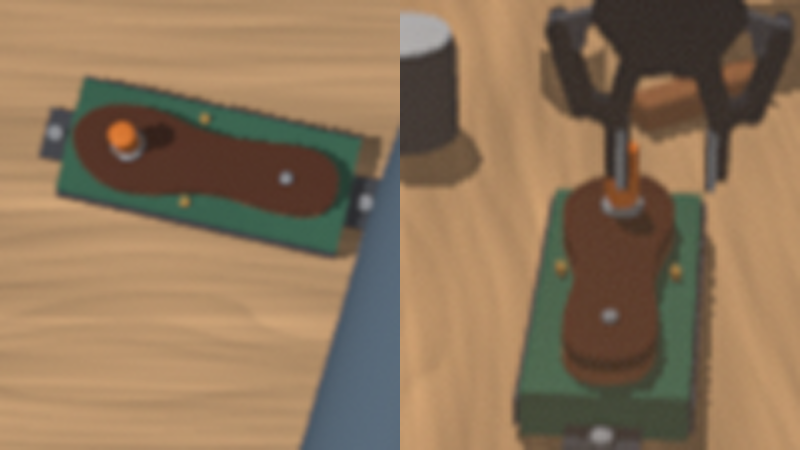

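The pin stands upright with its collar flush on the top sole, at side (622,203) against a predicted (618,203). Both soles are in line, with no tan rim showing, and the gripper is clear. Handing in.

```bash
python3 -c "
from rig import ticket;print(ticket.hand_in())"
```

```text
the job is handed in; nothing more can be done
None
```

The pin is home through both soles and the job is handed in, after about 18 s of the 72 s allowed.

- **What I did:** I took the orange pin from the rack, put its nose into the top sole's toe hole and swung that sole into line. With a light press I felt for the lower sole's hole and found it about 6 mm off the socket. I then brought both soles back over the socket and eased the pin down. The vertical force read at most about 7 N.
- **Last checks:**
  - **Seating:** the tool stopped at the predicted height (TCP z 0.0653 m) while the force rose.
  - **Pictures:** the final ones show the pin upright and its collar on the top sole. No tan rim is showing, and the gripper is clear of everything.
  - **Disagreement:** none of the checks disagreed beyond the camera calibration error.
  - **Not checked:** I did not re-image the rack, punch and other objects at the end. I felt no contact with any of them.

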